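# Point out the next sample and its free heater well, then log it

### The job

Show the bench camera the next heating run: point at the cap of the one short tube in the grey tube rack, fingertips about 2 cm above it, and hold still there for about 2 seconds; then point in the same way at the heater's one free well, the one with the steel collar, again for about 2 seconds. Then press the larger key of the log pad right down and let it up again, and draw clear. Do not touch any tube, the rack, the heater or the collar, do not come down over any other tube, leave the smaller key alone, and leave everything else where it stands.

Things in the scene. Friction and masses are not known exactly. Their poses are not given: they have to be found in the camera images.
- tube_short: THE SHORT TUBE, the sample to be logged: screw-cap tube standing loose in a well of the tube rack, 62 mm high in all, clear body 29 mm across, white flat cap 34 mm across and 14 mm high. Same material as the other tubes, but 35 mm shorter. Origin: centre of its underside, z up along the tube. It stands about 17 mm out of the rack
- tube_short_cap (a point): centre of the top face of the short tube's cap, 62 mm above the tube's origin; z points up. About 67 mm above the bench
- tube_a: a tall screw-cap tube standing loose in a well of the tube rack, not to be pointed at or touched: 97 mm high, body 29 mm, white cap 34 mm across. Origin: centre of its underside, z up. It stands 52 mm out of the rack, cap top 102 mm above the bench
- tube_b: a tall screw-cap tube standing loose in a well of the tube rack, not to be pointed at or touched: 97 mm high, body 29 mm, white cap 34 mm across. Origin: centre of its underside, z up. It stands 52 mm out of the rack, cap top 102 mm above the bench
- tube_c: a tall screw-cap tube standing loose in a well of the heater, not to be pointed at or touched: 97 mm high, body 29 mm, white cap 34 mm across. Origin: centre of its underside, z up. It stands 37 mm out of the heater, cap top 122 mm above the bench
- tube_d: a tall screw-cap tube standing loose in a well of the heater, not to be pointed at or touched: 97 mm high, body 29 mm, white cap 34 mm across. Origin: centre of its underside, z up. It stands 37 mm out of the heater, cap top 122 mm above the bench
- rack: grey tube rack fixed to the bench, a block 72 (x) x 206 (y) x 50 mm high with three wells in a row along its y axis at y = -66, 0, +66 mm, all three filled: the short tube and two tall ones, in any order. Origin: centre of its underside. It may stand to the left or the right of the log pad
- heater: dry-block heater fixed to the bench: 114 (x) x 206 (y) x 85 mm high, an aluminium block in a grey case with a lower (60 mm) control strip along its -x side. Three wells in a row along y, at x = +18 mm and y = -66, 0, +66 mm: two hold tall tubes, one is free. Origin: underside, in the middle of the case's y extent. It stands on the other side of the log pad from the rack
- collar: bare steel collar (ring 42 mm outside, 27 mm inside, 5 mm high, fixed) around the mouth of the heater's FREE WELL, in any of the three places. Origin: centre of its underside, on the heater's top, 85 mm above the bench; z up
- collar_top (a point): centre of the free well's mouth, level with the collar's upper edge, 90 mm above the bench; z up
- pad: grey log pad fixed to the bench, a slab 160 (x) x 80 (y) x 20 mm high, with two round white keys in black housings, 40 mm either side of its centre along x, either one nearer to the robot. Origin: centre of its underside
- log_key (a joint): travel of the LOG KEY, the larger one: 0 = up, 0.006 m = fully down; it counts as pressed beyond 0.004 m. A spring drives it back up; it starts down at about 1.5 N and takes 5 N to bottom
- log_key_top (a point): centre of the log key's top face (34 mm across), 42 mm above the bench and 10 mm above its housing (50 mm across); it goes down with the key. The key moves straight down
- undo_key (a joint): travel of the smaller (18 mm) undo key beside the log key, same spring; leave it alone
- undo_key_top (a point): centre of the undo key's top face, 42 mm above the bench, 80 mm from the log key
- tip_box: bystander: closed clear and yellow box of pipette tips, 85 x 122 x 67 mm, loose, behind the work. Origin: centre of its underside
- micro_rack: bystander: yellow microtube rack, 70 x 200 x 25 mm, loose, behind the work. Origin: centre of its underside
- vial: bystander: small jar 28 mm across, 55 mm high, loose, just beyond the log pad. Origin: centre of its underside
- bottle: bystander: glass bottle 74 mm across, 150 mm high, loose, on the far right. Origin: centre of its underside
- dish: bystander: closed flat dish 90 mm across, 14 mm high, loose, on the far left. Origin: centre of its underside
- marker: bystander: marker pen 130 mm long, 14 mm thick, lying loose, its length along its x axis, on the far right. Origin: under its middle

How it is judged (in metres and radians):
On the way, in this order (a step that is already met when the one before it is completed fails the run):
1. the fingertips dwell for 1.5 s just above the short tube's cap (horizontal distance between the grasp point and tube_short_cap below 0.015 m and z of the grasp point in the frame of tube_short_cap between 0.018 and 0.07 m), for 1.5 s.
2. the fingertips dwell for 1.5 s just above the free well (horizontal distance between the grasp point and collar_top below 0.015 m and z of the grasp point in the frame of collar_top between 0.018 and 0.07 m), for 1.5 s.
3. the fingers press the log key down (value of joint log_key above 0.004 m and contact force between the fingers and log_key above 0.5 N), for 0.05 s.
At the end, for the whole second after the job is handed in: Both keys are up again (within 1 mm), all five tubes stand still and upright (within 7 degrees) in their wells within 10 mm of where they were, and every bystander is within 20 mm of its start (value of joint each of log_key, undo_key below 0.001 m and distance of each of tube_short, tube_a, tube_b, tube_c, tube_d from where it was at the start of the episode below 0.01 m and angle between each of tube_short, tube_a, tube_b, tube_c, tube_d's own z axis and vertical below 0.12 rad and linear speed of each of tube_short, tube_a, tube_b, tube_c, tube_d below 0.02 m/s and distance of each of tip_box, micro_rack, vial, bottle, dish, marker from where it was at the start of the episode below 0.02 m); the robot touches nothing.
It fails at once if the robot touches a tube, the rack, the heater or the collar (more than 0.5 N) (contact force between any of the fingers, the arm and rack above 0.5 N or contact force between any of the fingers, the arm and heater above 0.5 N or contact force between any of the fingers, the arm and collar above 0.5 N or contact force between any of the fingers, the arm and tube_short above 0.5 N or contact force between any of the fingers, the arm and tube_a above 0.5 N or contact force between any of the fingers, the arm and tube_b above 0.5 N or contact force between any of the fingers, the arm and tube_c above 0.5 N or contact force between any of the fingers, the arm and tube_d above 0.5 N).
It fails at once if a tube is shifted or lifted by more than 10 mm (distance of any of tube_short, tube_a, tube_b, tube_c, tube_d from where it was at the start of the episode above 0.01 m).
It fails at once if the fingertips come down close over a tall tube (grasp point within 15 mm of its centre and less than 50 mm above its cap) ((horizontal distance between the grasp point and tube_a below 0.015 m and z of the grasp point in the frame of tube_a below 0.147 m) or (horizontal distance between the grasp point and tube_b below 0.015 m and z of the grasp point in the frame of tube_b below 0.147 m) or (horizontal distance between the grasp point and tube_c below 0.015 m and z of the grasp point in the frame of tube_c below 0.147 m) or (horizontal distance between the grasp point and tube_d below 0.015 m and z of the grasp point in the frame of tube_d below 0.147 m)).
It fails at once if the smaller key is pressed (more than 2.5 mm) (value of joint undo_key above 0.0025 m).
It fails at once if a bystander is moved by more than 20 mm (distance of any of tip_box, micro_rack, vial, bottle, dish, marker from where it was at the start of the episode above 0.02 m).
It also fails if it takes over 58 s, if anything falls off the work surface, if the arm or the gripper's body presses on something with over 40 N, if the wrist force passes 120 N, or if a joint passes its speed limit or range.

### The arm

A 6-joint arm with a two-finger parallel gripper is mounted at the origin on the work surface. World frame = base frame: x ahead of the robot, y to its left, z up, the work surface at z = 0. Lengths are in mm, angles in rad, forces in N, time in s.
With the tool pointing down it reaches from about 350 to 1000 mm from the base axis. Payload 7.1 kg.
Tool frame: the origin (TCP) lies between the finger pads; the fingertips stand ahead of it and the grasp point (between the pads) lies 6 mm ahead of it (ctrl.nose_length is the z of the fingertips in the tool frame, in mm); z points along the fingers, y is the line along which they close (so a half turn about z gives the same grasp; the last joint's range is limited). The gripper opens to 85 mm and grips with 20 to 120 N. Pads are 22 mm wide; open, the fingers measure 114 mm over their backs; the gripper's body (76 mm by 85 mm) begins 54 mm behind the grasp point. The pads swing forward as they close: fully open they stand 13 mm farther back than shut.
Start: joints at [1.165, 0.423, 1.63, -0, 1.089, -0.019], TCP at [235.734, 578.821, 256.319] pointing down, gripper open.
Joint ranges: [-3, 3], [-0.9, 2.11], [0.09, 2.58], [-1.31, 4.45], [0.11, 2.69], [-2.54, 2.54]. Speed limits (rad/s): [2.39, 2.39, 3.01, 3.14, 3.14, 3.14].

### API

Orientations are given as a unit quaternion [w, x, y, z].
In Python, from workcell import ctrl, cams, hand_in gives the robot as it stands. The module is installed in compiled form; this text tells all that it offers. Calls block until the motion is done:
- ctrl.move_pose(position, orientation): joint-space move of the TCP to a pose.
- ctrl.line_to(position, speed=150, attitude=None): straight line of the TCP; attitude=None keeps the orientation; speed is the mean speed in mm/s.
- ctrl.move_j(angles): joint-space move.
- ctrl.open_jaws() and ctrl.close(squeeze=None): open the fingers fully, or close them until they stop; squeeze is the grip in N (None keeps the last).
- ctrl.hold(seconds).
- ctrl.solve_ik(position, orientation): joint angles nearest the present ones, or None.
- ctrl.read_state(): the state.
- cams.get_image(name): name is "scene" or "top"; returns a dict with "img" (420x560x3 uint8, red, green, blue), "z_map" (420x560 float32, mm along the optical axis (not along the pixel's ray), 0 where there is no reading), "mtx" (3x3 intrinsics, pixels), "rvec" (rotation vector, rad) and "tvec" (3), from world to camera coordinates, as OpenCV has them. Camera axes: x right, y down, z forward; pixel columns grow to the right and rows downward; lengths in mm; the calibration is good to about 2 mm. A picture is of the moment at which its call begins.
A pose or a line that the arm cannot do raises ctrl.Unreachable and nothing moves.
- hand_in(): hands the job in; it is judged then, once.
The state is a dict: "time_s": time; "joints": joint angles; "joint_velocities": joint speeds; "effort": joint torques, N m; "ee_pos": TCP position; "tcp_rot": TCP orientation; "contact_force": force on the tool from outside, world axes, zero at the start; "wrist_torque": the same for the moment, N m; "width": opening from 0.0 (shut) to 1.0 (fully open); "gripper_force": force on a finger pad.
Only numpy, scipy, OpenCV 4.12 (cv2) and the standard library are available. Lean on these libraries where they do the work, as an engineer would, in place of code of your own. Each camera call takes 0.05 s, during which the arm holds its last target. There are 200 camera calls.

## Working session

There is one attempt and no reset: what is moved stays moved. The work goes in short steps, each a Python script; the robot and the scene stay as the last script left them, time stands still between calls to the robot, and variables do not carry over. Pictures are saved under pics/ and viewed, at most 10 in all, crops included, and the job is handed in when it is done.

```bash
mkdir -p pics
python3 - <<'E'
from workcell import ctrl,cams
import cv2,numpy as np,pickle
d={}
for n in("scene","top"):
    r=cams.get_image(n);d[n]=r
    cv2.imwrite(f"pics/{n}1.png",r["img"][:,:,::-1])
    R=cv2.Rodrigues(np.array(r["rvec"],float))[0];print(n,r["mtx"],-R.T@np.ravel(r["tvec"]),R[2])
pickle.dump(d,open("d.pkl","wb"))
s=ctrl.read_state();print(s,ctrl.nose_length)
E
```

```text
scene [[540.99132248   0.         267.77224899]
 [  0.         540.99132248 211.68658912]
 [  0.           0.           1.        ]] [1920.64973532  144.58450462  928.23348403] [-0.844237   -0.09554483 -0.52738512]
top [[448.00394593   0.         280.07121005]
 [  0.         448.00394593 214.37993293]
 [  0.           0.           1.        ]] [ 291.53763361   10.62337565 1432.87287461] [ 0.19016402 -0.0016365  -0.98175097]
{'time_s': 0.1, 'joints': array([ 1.16501066e+00,  4.23780973e-01,  1.63058609e+00,  2.01047577e-05,
        1.08860211e+00, -1.90096590e-02]), 'joint_velocities': array([-0.00024356, -0.00044099, -0.00342195, -0.00096503, -0.00169838,
        0.00133723]), 'effort': array([-9.85571351e-04, -5.58423650e+01, -2.82440722e+01,  3.90245054e-05,
        3.04656249e-03,  4.95984992e-06]), 'ee_pos': array([235.55408443, 578.43091352, 255.62386447]), 'tcp_rot': array([-1.53790802e-04,  1.92189376e-01,  9.81357616e-01, -6.70915512e-04]), 'contact_force': array([0.21647988, 0.18992657, 0.16164228]), 'wrist_torque': array([-0.01089476, -0.02274635, -0.04544483]), 'gripper_force': 0.0, 'width': 0.9992848459982937} 25.0
```

View pics/top1.png

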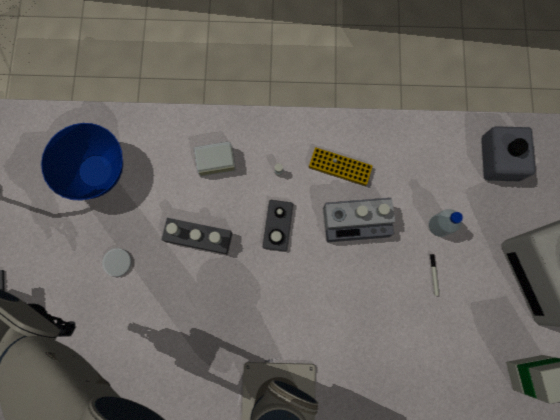

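View pics/scene1.png

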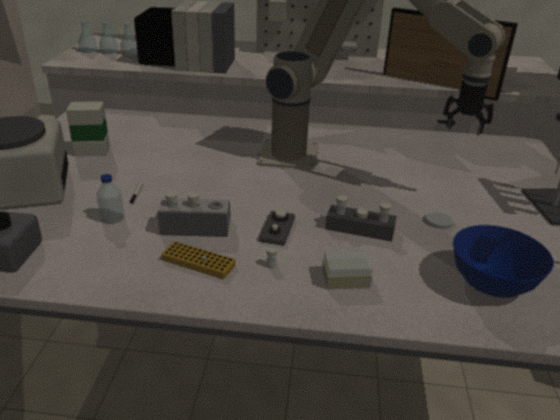

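The rack is on the left, with its caps at top-view pixels (172,229), (195,235) and (215,238). The middle one is short, as the scene view shows at (362,213). The heater is on the right, with its collar at top (339,214), the +y end. The larger key is at top (277,237), nearer the robot, and the undo key is at (279,212).

```bash
cat > h.py <<'E'
import cv2,numpy as np
def cast(r,uv,z):
    R=cv2.Rodrigues(np.array(r["rvec"],float))[0];C=-R.T@np.ravel(r["tvec"])
    d=R.T@np.linalg.inv(r["mtx"])@[uv[0],uv[1],1];return C+d*(z-C[2])/d[2]
def proj(r,p):
    return cv2.projectPoints(np.array([p],float),np.array(r["rvec"],float),np.array(r["tvec"],float),r["mtx"],None)[0].ravel()
def lift(r,uv):
    z=float(r["z_map"][int(round(uv[1])),int(round(uv[0]))]);R=cv2.Rodrigues(np.array(r["rvec"],float))[0]
    return R.T@(np.linalg.inv(r["mtx"])@[uv[0],uv[1],1]*z-np.ravel(r["tvec"]))
E
python3 - <<'E'
import pickle;from h import *
d=pickle.load(open("d.pkl","rb"));r=d["top"]
hsv=cv2.cvtColor(r["img"],cv2.COLOR_RGB2HSV)
# height map of the scene to pick flat tops
R=cv2.Rodrigues(np.array(r["rvec"],float))[0]
v,u=np.mgrid[:420,:560];P=np.stack([u,v,np.ones_like(u)],-1)@np.linalg.inv(r["mtx"]).T*r["z_map"][...,None]
W=(P-np.ravel(r["tvec"]))@R;Z=W[...,2]
for name,(u0,u1,v0,v1),lo,hi,zt in [("tallrack",(160,235,215,258),85,115,102),("short",(185,207,225,245),57,80,67),("tallheat",(322,398,195,245),108,135,122),("collar",(325,353,203,226),86.5,100,90),("heatertop",(322,398,195,245),75,100,85),("racktop",(160,235,215,258),40,56,50),("keys",(262,295,198,252),35,55,42)]:
    m=np.zeros(Z.shape,np.uint8);s=np.s_[v0:v1,u0:u1];m[s]=((Z[s]>lo)&(Z[s]<hi))
    n,_,st,c=cv2.connectedComponentsWithStats(m)
    for i in range(1,n):
        if st[i,4]>8:print(name,st[i],c[i].round(1),cast(r,c[i],zt).round(1),np.median(Z[_==i]).round(1))
a=[]
for n,b in (("top",(155,195,400,255)),("scene",(150,180,410,250))):
    im=d[n]["img"][b[1]:b[3],b[0]:b[2],::-1];a.append(cv2.resize(im,(780,290),interpolation=cv2.INTER_CUBIC))
cv2.imwrite("pics/crop.png",np.clip(np.vstack(a)*1.4,0,255).astype(np.uint8))
E
```

```text
tallrack [167 223  12  12 105] [172.2 228.2] [498.2 331.3 102. ] 102.6
tallrack [209 232  12  11 102] [214.8 236.9] [475.3 202.  102. ] 101.8
short [190 229  11  11  98] [195.3 234.1] [487.2 267.4  67. ] 67.2
tallheat [357 205  11  12 106] [362.  210.7] [ 563.4 -236.1  122. ] 122.3
tallheat [378 204  12  11 106] [383.7 209. ] [ 570.2 -301.   122. ] 123.2
collar [326 203  27  23 207] [339.4 212.3] [ 563.2 -172.8   90. ] 89.2
collar [348 211   5   8  12] [349.8 214.9] [ 555.7 -204.5   90. ] 89.1
collar [350 219   3   7   9] [351.2 221.7] [ 534.9 -208.9   90. ] 88.8
heatertop [ 326  198   69   30 1416] [358.8 212.5] [ 564.9 -233.1   85. ] 86.0
racktop [ 162  218   70   36 1173] [197.2 235.5] [485.3 264.5  50. ] 50.3
keys [277 208   8   9  35] [279.7 211.8] [569.3   9.7  42. ] 39.9
keys [271 229  12  14 104] [276.2 235.7] [492.7  18.7  42. ] 42.2
```

View pics/crop.png

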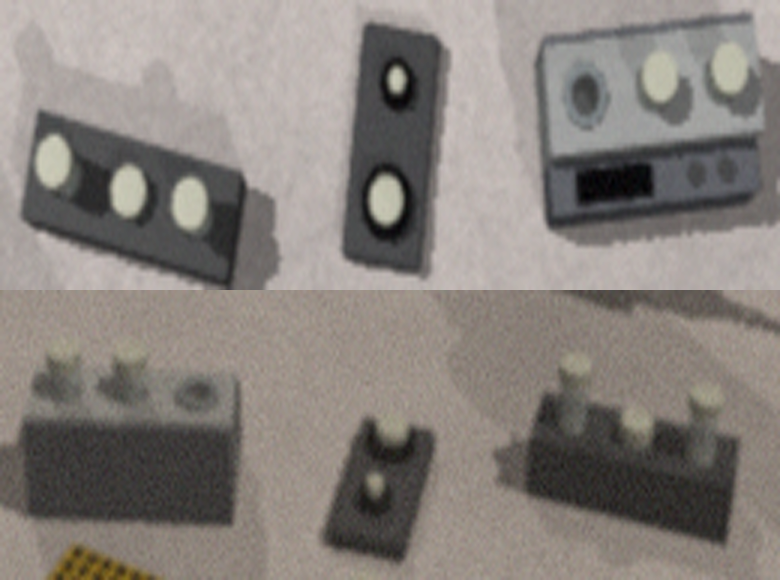

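Measured positions: short cap (487,267), free well about (557,-171) and log key (492.5,18.5). I'm moving now, with the fingers shut and the closing axis across the rows.

```bash
cat >> h.py <<'E'
def q(th):  # tool down, closing axis at angle th from world x
    a=(th+np.pi/2)/2;return [0,np.cos(a),np.sin(a),0]
E
python3 - <<'E'
from workcell import ctrl,cams
from h import *
T={}
import pickle;r=pickle.load(open("d.pkl","rb"))["top"];print(cast(r,(338.75,214.4),90).round(1))
p=np.array([487,267.]);best=None
for th in(-.175,-.175+np.pi):
    j=ctrl.solve_ik([*p,250],q(th));print(th,j)
    if j is not None and abs(j[5])<2.3 and (best is None or abs(j[5])<best[0]):best=(abs(j[5]),th)
th=best[1]
ctrl.close();print(ctrl.read_state()["width"])
ctrl.move_pose([*p,250],q(th))
ctrl.line_to([*p,113],speed=120)   # grasp point 107, 40 above cap; fingertips ~21 above
ctrl.hold(0.6)
for n in("scene","top"):
    cv2.imwrite(f"pics/{n}2.png",cams.get_image(n)["img"][:,:,::-1])
ctrl.hold(1.6)
s=ctrl.read_state();print(s["ee_pos"],s["contact_force"],s["time_s"])
ctrl.line_to([*p,250],speed=150)
E
python3 -c "
import cv2,numpy as np
cv2.imwrite('pics/c2.png',np.hstack([cv2.resize(cv2.imread('pics/scene2.png')[150:250,310:420],(400,364)),cv2.resize(cv2.imread('pics/top2.png')[190:290,150:260],(400,364))]))"
```

```text
[ 556.4 -170.9   90. ]
-0.175 [ 4.80074174e-01  3.29369922e-01  1.79064792e+00 -4.44089210e-16
  1.02157482e+00  6.55074174e-01]
2.9665926535897933 [ 4.80074174e-01  3.29369922e-01  1.79064792e+00 -4.44089210e-16
  1.02157482e+00 -2.48651848e+00]
-0.0003382729106686253
[486.96972201 266.97005681 112.97293759] [-0.4073414   0.7354551   0.13323629] 5.9417
```

View pics/c2.png

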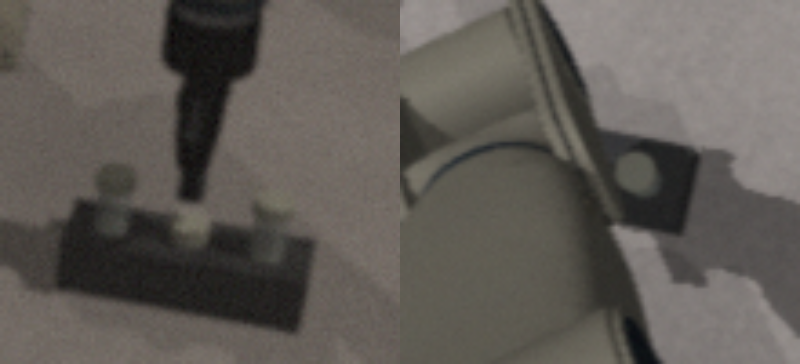

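The scene crop shows the fingertips centred just above the short cap (about (190,200) in the crop), and the tubes are undisturbed. Next are the free well and the key.

```bash
python3 - <<'E'
from workcell import ctrl,cams
from h import *
p=np.array([556.5,-171.])
ctrl.move_pose([*p,260],q(.104))
ctrl.line_to([*p,136],speed=120)
ctrl.hold(0.6)
cv2.imwrite("pics/scene3.png",cams.get_image("scene")["img"][:,:,::-1])
ctrl.hold(1.7)
s=ctrl.read_state();print(s["ee_pos"],s["contact_force"],s["time_s"])
ctrl.line_to([*p,260],speed=150)
k=np.array([492.5,18.5])
th=-.116+np.pi/2
j=ctrl.solve_ik([*k,250],q(th));print(j)
if j is None or abs(j[5])>2.3: th-=np.pi
ctrl.move_pose([*k,250],q(th))
ctrl.line_to([*k,75],speed=120);ctrl.hold(.3)
cv2.imwrite("pics/scene4.png",cams.get_image("scene")["img"][:,:,::-1])
f0=ctrl.read_state()["contact_force"][2]
for z in np.arange(69,59.4,-.5):
    ctrl.line_to([*k,z],speed=20)
    s=ctrl.read_state();f=s["contact_force"][2]-f0;print(z,s["ee_pos"][2].round(2),f.round(2))
    if abs(f)>7:break
ctrl.hold(.3)
cv2.imwrite("pics/scene5.png",cams.get_image("scene")["img"][:,:,::-1])
print(ctrl.read_state()["contact_force"],ctrl.read_state()["time_s"])
E
python3 -c "
import cv2,numpy as np
f=lambda n,u:cv2.resize(cv2.imread(f'pics/scene{n}.png')[150:260,u:u+100],(266,293))
cv2.imwrite('pics/c3.png',np.hstack([f(3,155),f(4,230),f(5,230)]))"
```

```text
[ 556.51760354 -170.99182002  136.00785487] [-0.17134773 -0.31943745  0.41898311] 12.1667
[ 1.33980447e-02  2.37450769e-01  1.92201924e+00 -4.44089210e-16
  9.82122648e-01 -1.44139828e+00]
69.0 68.76 0.3
68.5 68.51 0.6
68.0 68.02 0.58
67.5 67.48 0.52
67.0 67.07 1.85
66.5 66.54 2.44
66.0 66.01 2.37
65.5 65.51 2.52
65.0 65.02 3.01
64.5 64.51 3.35
64.0 63.99 4.16
63.5 63.5 3.35
63.0 63.01 4.25
62.5 62.51 4.72
62.0 62.02 3.72
61.5 61.51 4.66
61.0 61.07 5.64
60.5 60.95 11.08
[-0.95039592 -0.8950699  11.65406704] 21.1083
```

View pics/c3.png

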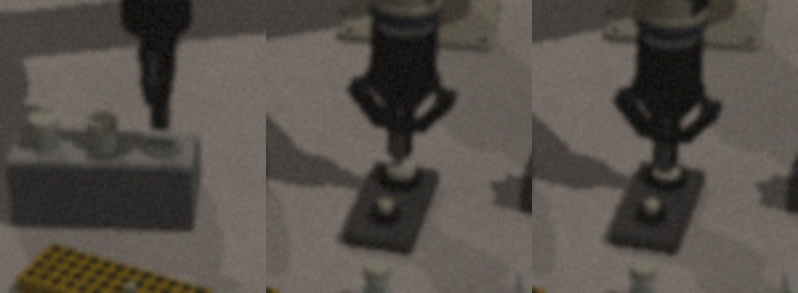

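The first panel shows the tips above the collar (crop (160,127)). The other two show the log key before and after pressing (crop (667,172)): it is fully down, the spring ramp ended in a firm stop at 11 N, and the undo key is up. Next I'll release the key, draw clear and check.

Run:
```python
from workcell import ctrl,cams,hand_in
import cv2
k=[492.5,18.5]
ctrl.line_to([*k,75],speed=40);ctrl.line_to([*k,250],speed=150);ctrl.hold(.5)
cv2.imwrite("pics/scene6.png",cams.get_image("scene")["img"][:,:,::-1])
s=ctrl.read_state();print(s["ee_pos"],s["contact_force"],s["time_s"])
```

```text
[492.4779608   18.49329528 249.93808149] [ 0.56625793 -0.58471236 -0.06933137] 23.4833
```

View pics/scene6.png

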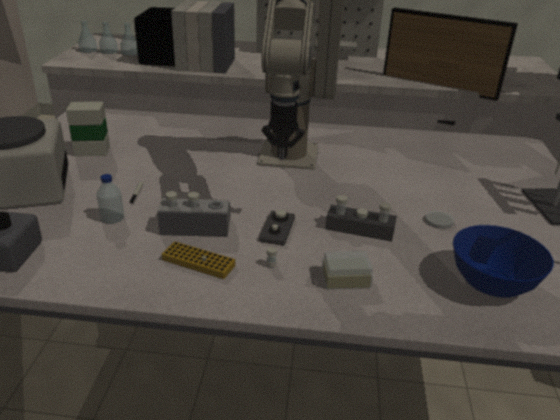

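The arm is clear. The log key is back up at (281,215), and the tubes and bystanders are where they started.

```bash
python3 -c "
from workcell import hand_in
print(hand_in())"
```

```text
the job is handed in; nothing more can be done
None
```

I pointed at the short tube's cap and then at the free collared well for about 2 s each, pressed the log key fully down and let it up, drew clear with nothing else visibly moved, and handed the job in (no verdict was returned).

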